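Put away the leaded-glass bench

TASK

Clear the stained-glass bench: set the round glass jewel flat in the case's left bay (round felt pad) and the oblong glass bevel flat in its right bay (oblong pad), stand the solder spool upright in the square bin and lay the copper foil roll flat in the round dish. With both glass pieces lying below the rim, close the case lid fully. Set the glass down gently, never dropping it, and leave the amber suncatcher in the middle where it lies.

Things in the scene. Friction and masses are not known exactly. Their poses are not given: they have to be found in the camera images.
- jewel: loose round green glass jewel, a disc 38 mm across and 14 mm thick lying flat (straight side for the lower 9 mm, then sloping in to 26 mm across at the top), 30 to 52 g; origin at the centre of its underside, z up
- bevel: loose oblong green glass bevel, a bar 64 mm long (its x), 28 mm wide (its y) and 10 mm thick, lying flat, 34 to 59 g; origin at the centre of its underside, z up
- spool: loose full spool of solder wire, silvery with white flanges, standing on end: a solid cylinder 46 mm across and 42 mm high for the gripper, 190 to 325 g; origin at the centre of its underside, z up along its axis
- roll: loose roll of copper foil, a flat copper ring lying on its face: 52 mm outside diameter, 28 mm hole, 20 mm high, 68 to 117 g; origin at the centre of its underside, z up along its axis
- case: fixed white hinged case, 115 (x) by 185 mm (y), rim 32 mm high, walls and floor 5 mm. Divider along x (28 mm high, 5 thick); two bays, 105 by 85 mm, centred at y = +45 and -45 mm: +y (left from the robot, round felt pad) for the jewel; -y (oblong pad) for the bevel. Origin: centre of underside, z up, x away from the robot to the hinge, within 0.25 rad of world x
- lid (a joint): case lid angle in rad: 0 closed on the rim, grows as it opens up and away from the robot, stop at 1.95; starts at 1.6 to 1.9 (just past upright). The hinge line runs along the case's y at x = +57.5, z = 32.5 mm in the case frame. Stiff hinge: the lid stays where left and takes 1 to 2.5 N at its free edge to move
- lid_tab (a point): end of the black tab in the middle of the lid's free edge, 129 mm from the hinge line; the lid is a white plate 185 mm wide, 115 mm long and 7 mm thick, its inner face lying on the case rim when closed; the tab is 50 mm wide, 7 mm thick and stands 14 mm out beyond the edge
- bin: fixed square grey open bin for the solder spool, 90 by 90 mm, 28 mm high, walls and floor 4 mm, on a white board 12 mm thick; origin at the centre of its underside, x and y along its sides, z up
- dish: fixed round shallow steel dish for the foil roll, 104 mm across, 14 mm high, wall 3 mm, floor 4 mm, on the same white board beside the bin; origin at the centre of its underside, z up
- suncatcher: loose finished suncatcher, an amber leaded-glass disc 79 mm across and about 6 mm high lying flat amid the things to sort; to be left alone; origin at the centre of its underside

How it is judged:
At the end, for the whole second after the job is handed in: Jewel flat on the floor of the case's +y bay, bevel flat in its -y bay, spool upright on the floor of the bin, roll flat on the floor of the dish within 28 mm of its centre (all within 0.12 rad); lid under 0.06 rad; all four at rest, under 20 mm/s (x of jewel in the frame of case between -0.05 and 0.05 m and y of jewel in the frame of case between 0.008 and 0.085 m and z of jewel in the frame of case between 0 and 0.011 m and angle between each of jewel, bevel, spool, roll's own z axis and vertical below 0.12 rad and x of bevel in the frame of case between -0.05 and 0.05 m and y of bevel in the frame of case between -0.085 and -0.008 m and z of bevel in the frame of case between 0 and 0.011 m and x of spool in the frame of bin between -0.025 and 0.025 m and y of spool in the frame of bin between -0.025 and 0.025 m and z of spool in the frame of bin between 0 and 0.01 m and horizontal distance between roll and dish below 0.028 m and z of roll in the frame of dish between 0 and 0.01 m and value of joint lid below 0.06 rad and linear speed of each of jewel, bevel, spool, roll below 0.02 m/s); the robot touches nothing.
It fails at once if the suncatcher is pushed more than 15 mm (distance of suncatcher from where it was at the start of the episode above 0.015 m).
It fails at once if the round jewel is dropped or thrown (it goes faster than 0.8 m/s, a fall of some 30 mm, with no finger on it) (linear speed of jewel above 0.8 m/s and contact force between jewel and the fingers below 0.01 N).
It fails at once if the oblong bevel is dropped or thrown (it goes faster than 0.8 m/s, a fall of some 30 mm, with no finger on it) (linear speed of bevel above 0.8 m/s and contact force between bevel and the fingers below 0.01 N).
It also fails if it takes over 128 s, if anything falls off the work surface, if the arm or the gripper's body presses on something with over 40 N, if the wrist force passes 120 N, or if a joint passes its speed limit or range.

ROBOT

A 7-joint arm with a two-finger parallel gripper is mounted at the origin on the work surface. World frame = base frame: x ahead of the robot, y to its left, z up, the work surface at z = 0. Lengths are in m, angles in rad, forces in N, time in s.
With the tool pointing down it reaches from about 0.425 to 0.925 m from the base axis. Payload 6.8 kg.
Tool frame: the origin (TCP) lies on the centre line of the jaws, within the pads' length; the fingertips stand 22 mm ahead of it and the grasp point (between the pads) lies 3 mm ahead of it; z points along the fingers, y is the direction in which the jaws open and shut (so a half turn about z gives the same grasp; the last joint's range is limited). The gripper opens to 88 mm and grips with 3 to 60 N. Pads are 20 mm wide; open, the fingers measure 115 mm over their backs; the gripper's body (75 mm by 178 mm) begins 61 mm behind the grasp point.
Start: joints at [1.076, 0.477, 0.022, 1.555, -0.011, 1.109, -0.083], TCP at [0.255, -0.625, 0.245] pointing down, gripper open.
Joint ranges: [-2.96, 2.96], [-0.34, 2.1], [-1.41, 1.46], [0.24, 2.44], [-1.37, 4.51], [0.17, 1.92], [-2.96, 2.96]. Speed limits (rad/s): [2.39, 2.39, 3.14, 3.14, 3.14, 3.14, 3.14].

INTERFACE

Orientations are given as a unit quaternion [w, x, y, z].
In Python, from cell import env gives the robot as it stands.
- The arm moves only by the tool move_arm, never from a script. Its argument "rows" is a list of rows, each an object of numbers: "x", "y", "z": the shift along the world's x, y, z in cm; "wx", "wy", "wz": the turn, a rotation vector about the world's x, y, z in rad; "fingers": the closure, from -1 (fully open) to 1 (shut). In form: [{"x": .., "y": .., "z": .., "wx": .., "wy": .., "wz": .., "fingers": ..}, ...]. A call has 1 to 10 rows; each row shifts and turns the commanded pose from where the row before left it; what a row does not reach is not made up. A row lasts 1/8 s, in which the tool goes at most 62.5 mm and 10.7 degrees, less where a joint would pass 70% of its speed; a pose out of reach is approached as far as the arm can. A call is refused whole if a number of a shift passes 6.25 or a number of a turn 0.188, either way. A call with a gripper value outside its range is refused whole. The fingers move at their own pace and stop on an object; "newtons" is the grip in N (left out, the last holds). Time passes only in rows, so rows that do not move let the fingers close. It gives the time, the measured TCP pose, the force and the opening at its end, in the units of the state.
- env.read_state(): the state, without advancing time (a new reading comes with each control period).
- env.read_camera(name): name is "scene" or "top"; returns a dict with "img" (400x640x3 uint8, red, green, blue), "camera_matrix" (3x3 intrinsics, pixels), "world_from_camera" (4x4, takes a point from camera to world coordinates). Camera axes: x right, y down, z forward; pixel columns grow to the right and rows downward; lengths in m; the calibration is good to about 2 mm. A picture is of the moment at which its call begins. There is no depth.
- env.hand_in(): hands the job in, once; it reports no verdict.
The state is a dict: "t": time; "qpos": joint angles; "dq": joint speeds; "joint_efforts": joint torques, N m; "ee_pos": TCP position; "orientation": TCP orientation; "contact_force": force on the tool from outside, world axes, zero at the start; "moment": the same for the moment, N m; "grip_width": opening from 0.0 (shut) to 1.0 (fully open).
Only numpy, scipy, OpenCV 4.12 (cv2) and the standard library are available. Lean on these libraries where they do the work, as an engineer would, in place of code of your own. Each camera call takes 0.05 s, during which the arm holds its last target.

## Working session

There is one attempt and no reset: what is moved stays moved. The work goes in short steps, Python scripts to look and compute and a tool call to move; the robot and the scene stay as the last step left them, time stands still between calls to the robot, and variables do not carry over. Pictures are saved under pics/ and viewed, and the job is handed in when it is done.

Besides the shell and the picture viewer there is one more tool, called after ">>>" as name([rows], argument=value, ...), one row to a line, values as JSON. move_arm: Moves the arm, as the interface text tells. Its arguments: {"type":"object","properties":{"rows":{"type":"array","items":{"type":"object","properties":{"x":{"type":"number"},"y":{"type":"number"},"z":{"type":"number"},"wx":{"type":"number"},"wy":{"type":"number"},"wz":{"type":"number"},"fingers":{"type":"number"}}}},"newtons":{"type":"number"}},"required":["rows"]}

```bash
ls; mkdir -p pics; python3 - <<'E'
from cell import env
import cv2,numpy as np
s=env.read_state();print(s)
for n in("scene","top"):
    c=env.read_camera(n);cv2.imwrite(f"pics/{n}0.png",c["img"][:,:,::-1]);print(n,c["camera_matrix"],c["world_from_camera"])
E
```

```text
pics
{'t': 0.0, 'qpos': array([ 1.0758895 ,  0.47779819,  0.02236622,  1.55643744, -0.01150083,
        1.10927539, -0.08312699]), 'dq': array([ 2.07533901e-03, -1.52064117e-05, -6.59044969e-04, -8.87195434e-04,
        3.05994423e-04, -3.82831908e-04, -1.20617701e-03]), 'joint_efforts': array([-2.83778636e-04, -5.82861078e+01,  1.53392896e+00, -2.72607905e+01,
       -5.44703356e-02,  1.69688609e-02,  1.41991432e-04]), 'ee_pos': array([ 0.25439797, -0.62462853,  0.24368939]), 'orientation': array([-8.61523745e-04,  9.81358193e-01,  1.92185580e-01, -2.42166331e-04]), 'contact_force': array([0.25285277, 0.85205073, 0.71901195]), 'moment': array([-0.00930587,  0.01351265,  0.00758438]), 'grip_width': 1.0009584054140137}
scene [[383.87898824   0.         316.9453493 ]
 [  0.         383.87898824 194.31405073]
 [  0.           0.           1.        ]] [[ 0.76840363  0.39980378 -0.49971272  1.07406707]
 [ 0.63983996 -0.46448154  0.61225953 -0.67196592]
 [ 0.01267634 -0.79019861 -0.61271973  0.75341645]
 [ 0.          0.          0.          1.        ]]
top [[392.78650118   0.         321.51606128]
 [  0.         392.78650118 204.30453065]
 [  0.           0.           1.        ]] [[-0.02480171 -0.98529243  0.16906718  0.39339619]
 [-0.99956698  0.02176268 -0.01980498  0.02724453]
 [ 0.01583434 -0.16948517 -0.98540553  0.92204667]
 [ 0.          0.          0.          1.        ]]
```

View pics/top0.png

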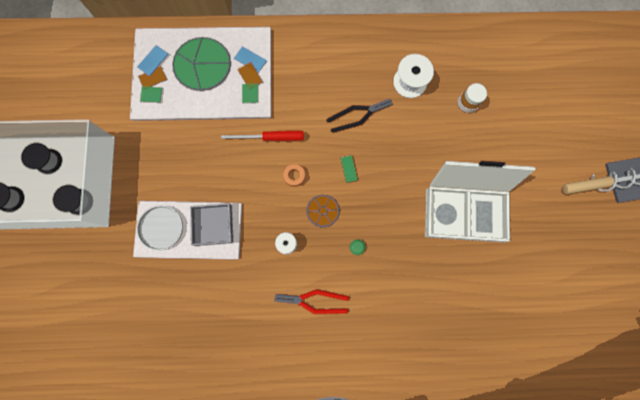

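View pics/scene0.png

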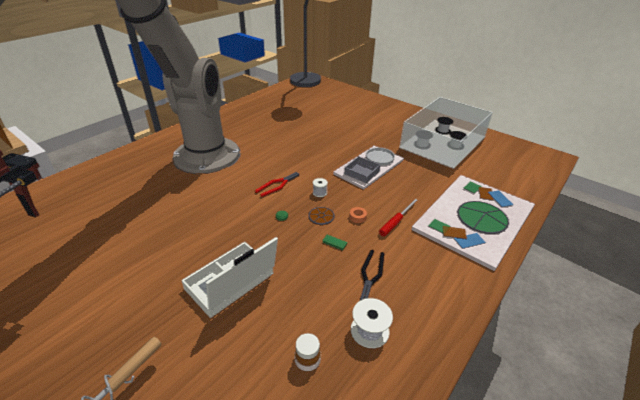

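The top view (image up = +x, left = +y) shows the roll at about (294,175), bevel (349,168), suncatcher (323,211), spool (286,243), jewel (357,247), dish (162,228), bin (212,225) and case (468,215) with its lid up. Next I measure them.

```bash
cat > h.py <<'E'
from cell import env
import cv2,numpy as np
def cast(c,pts,z):
    K=c["camera_matrix"];T=c["world_from_camera"];pts=np.atleast_2d(np.array(pts,float))
    d=np.c_[(pts-K[[0,1],[2,2]])/K[[0,1],[0,1]],np.ones(len(pts))]@T[:3,:3].T
    o=T[:3,3];return o+d*((z-o[2])/d[:,2])[:,None]
def proj(c,P):
    K=c["camera_matrix"];T=c["world_from_camera"];p=(np.atleast_2d(P)-T[:3,3])@T[:3,:3];q=p@K.T;return q[:,:2]/q[:,2:]
def blobs(c,lo,hi,amin=30,box=None):
    hsv=cv2.cvtColor(c["img"],cv2.COLOR_RGB2HSV);m=cv2.inRange(hsv,np.array(lo),np.array(hi))
    if box: 
        k=np.zeros_like(m);k[box[1]:box[3],box[0]:box[2]]=255;m&=k
    cs,_=cv2.findContours(m,cv2.RETR_EXTERNAL,cv2.CHAIN_APPROX_NONE)
    return [x[:,0] for x in sorted(cs,key=lambda a:-cv2.contourArea(a)) if cv2.contourArea(x)>amin]
E
python3 - <<'E'
from h import *
c=env.read_camera("top");hsv=cv2.cvtColor(c["img"],cv2.COLOR_RGB2HSV)
for n,(u,v) in dict(roll=(287,175),bevel=(349,168),sun=(330,205),jewel=(357,247),spool=(279,243),wood=(310,230),bin=(212,225),binw=(195,225),board=(138,230),case=(430,225),tab=(491,163),dish=(162,228)).items(): print(n,hsv[v,u])
for n in("top","scene"):
    c=env.read_camera(n)
    b=(230,130,400,290) if n=="top" else (260,170,380,260)
    for nm,lo,hi,z in(("green",(45,80,30),(85,255,255),.01),("roll",(0,100,120),(11,190,255),.02),("white",(0,0,120),(180,60,255),.042)):
        for k in blobs(c,lo,hi,25,b):
            P=cast(c,k,z)[:,:2].astype(np.float32);r=cv2.minAreaRect(P);print(n,nm,k.mean(0).round(1),cv2.boundingRect(k),np.round(r[0],4),np.round(r[1],4),round(r[2],1))
t=env.read_camera("top")["img"][:,:,::-1]
cv2.imwrite("pics/z1.png",cv2.resize(t[145:265,125:285],(800,600),interpolation=cv2.INTER_CUBIC))
cv2.imwrite("pics/z2.png",cv2.resize(t[145:265,260:420],(800,600),interpolation=cv2.INTER_CUBIC))
cv2.imwrite("pics/z3.png",cv2.resize(t[145:265,400:560],(800,600),interpolation=cv2.INTER_CUBIC))
E
```

```text
roll [ 12 147 210]
bevel [ 68 137 147]
sun [ 17 232 152]
jewel [ 66 117 148]
spool [ 33  10 235]
wood [ 15 152 169]
bin [126   8 156]
binw [120   8  98]
board [ 60   5 108]
case [ 34   9 233]
tab [108  39  33]
dish [ 60   2 205]
top green [348.6 168.5] (341, 156, 16, 26) [ 0.6355 -0.0582] [0.0622 0.0269] 11.5
top green [357.  246.6] (350, 240, 15, 15) [ 0.4478 -0.0708] [0.0325 0.0324] 87.9
top white [234.7 231.1] (230, 203, 12, 56) [0.49   0.2039] [0.1243 0.0248] 0.6
top white [285.5 242.6] (275, 232, 22, 22) [0.4597 0.0921] [0.0469 0.0469] 89.2
top white [245.3 136.1] (230, 135, 32, 4) [0.709  0.1831] [0.0723 0.0073] 88.9
scene green [334.3 241.8] (323, 235, 24, 15) [ 0.6383 -0.0606] [0.063  0.0322] 10.8
scene green [281.5 215.2] (276, 211, 12, 10) [ 0.4534 -0.0752] [0.0325 0.0409] 43.3
scene roll [357.9 214.4] (349, 207, 19, 16) [0.6287 0.0663] [0.053  0.0671] 40.7
scene white [268.5 249.7] (260, 237, 18, 23) [ 0.5411 -0.2143] [0.0406 0.0788] 38.7
scene white [357.5 178.3] (334, 170, 46, 18) [0.5382 0.187 ] [0.1482 0.0913] 37.9
scene white [321.7 187.4] (313, 178, 15, 19) [0.4767 0.0749] [0.0442 0.0936] 40.2
scene white [362.5 171.3] (354, 170, 18, 6) [0.5332 0.2266] [0.0555 0.0288] 40.9
```

View pics/z1.png

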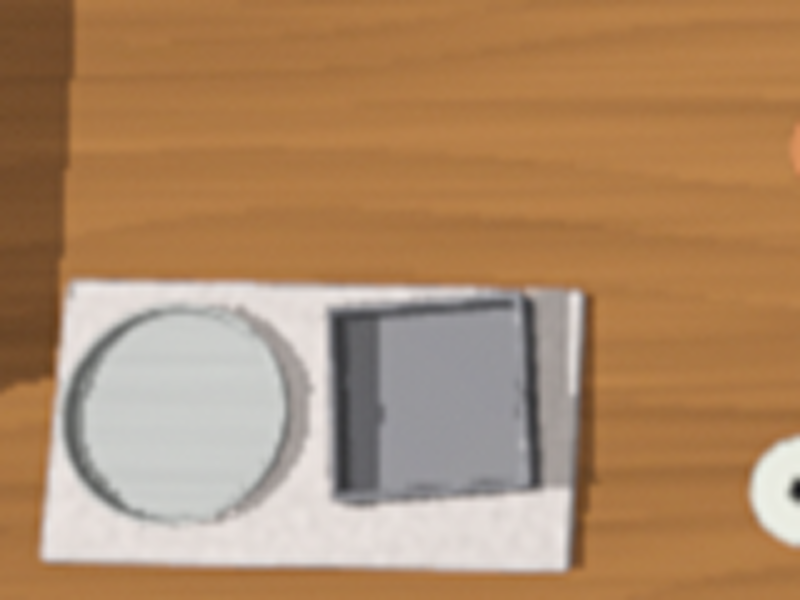

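View pics/z2.png

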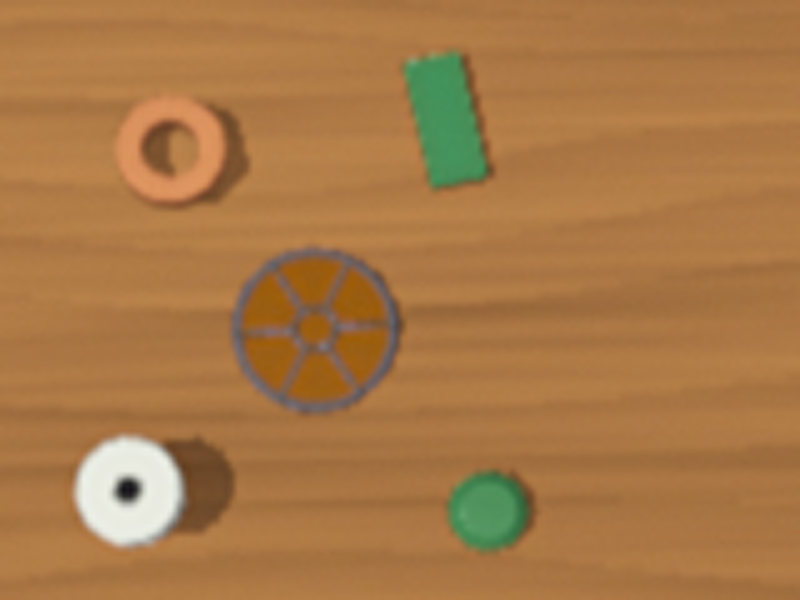

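View pics/z3.png

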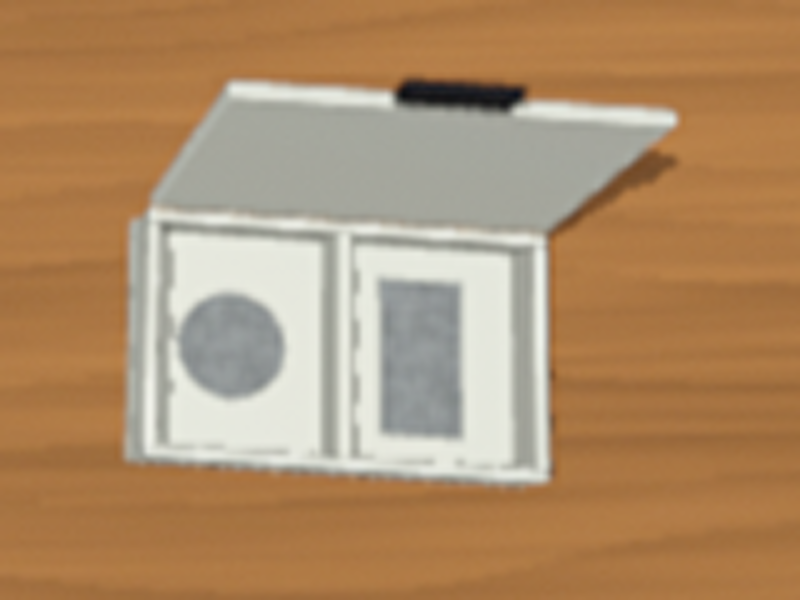

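Zooms (5x): the bin rim corners, dish rim, case rim corners and felt pads are clear. I use those pixels to locate the fixed parts.

```bash
python3 - <<'E'
from h import *
c=env.read_camera("top")
def Z(off,p): return np.array(p,float)/5+np.array(off)-0.4
o1,o2,o3=(125,145),(260,145),(400,145)
for n,o,p,z in (("roll",o2,(171,151),.02),("spool",o2,(129,491),.042),("jeweltop",o2,(488,511),.014),("jewelbase",o2,(488,511),.005),("sun",o2,(316,330),.006),("dish",o1,(178,413),.026),("padR",o3,(231,346),.005),("padO",o3,(420,358),.005)):
    print(n,cast(c,Z(o,p),z)[0].round(4))
for n,o,ps,z in(("bin",o1,[(330,310),(525,293),(540,487),(335,503)],.04),("case",o3,[(150,210),(547,233),(550,482),(147,460)],.032)):
    P=cast(c,[Z(o,p) for p in ps],z)[:,:2];print(n,P.round(4).tolist(),P.mean(0).round(4))
    for i in range(4):
        d=P[(i+1)%4]-P[i];print(np.linalg.norm(d).round(4),np.arctan2(d[1],d[0]).round(3))
b=blobs(c,(45,80,30),(85,255,255),25,(330,150,400,270))[0]
r=cv2.minAreaRect(cast(c,b,.010)[:,:2].astype(np.float32));print(r)
s=env.read_camera("scene")["img"][:,:,::-1]
cv2.imwrite("pics/s1.png",cv2.resize(s[225:325,170:290],(720,600),interpolation=cv2.INTER_CUBIC))
E
```

```text
roll [0.6202 0.0727 0.02  ]
spool [0.459  0.0923 0.042 ]
jeweltop [ 0.4479 -0.0708  0.014 ]
jewelbase [ 0.4485 -0.0718  0.005 ]
sun [0.5354 0.0062 0.006 ]
dish [0.5024 0.3779 0.026 ]
padR [ 0.5214 -0.2853  0.005 ]
padO [ 0.5136 -0.375   0.005 ]
bin [[0.546, 0.3061], [0.5519, 0.2182], [0.4637, 0.2102], [0.4587, 0.3011]] [0.5051 0.2589]
0.0881 -1.504
0.0885 -3.051
0.091 1.625
0.0874 0.057
case [[0.5824, -0.2433], [0.5674, -0.4283], [0.4517, -0.4174], [0.4661, -0.2335]] [ 0.5169 -0.3306]
0.1857 -1.651
0.1162 3.047
0.1844 1.493
0.1167 -0.083
((0.6354647874832153, -0.058242231607437134), (0.06215062737464905, 0.026873350143432617), 11.471602439880371)
```

View pics/s1.png

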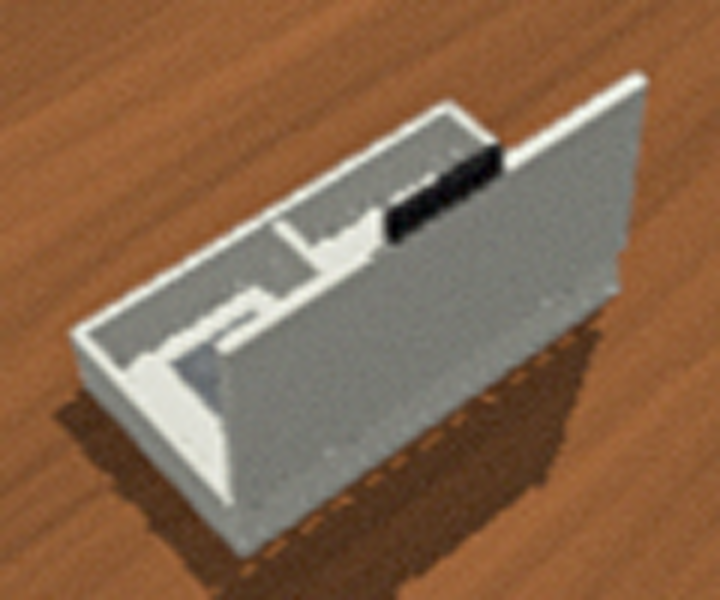

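>>> move_arm([
  {"x": 1.94, "y": 5.53, "wz": -0.047, "fingers": -1},
  {"x": 1.94, "y": 5.53, "wz": -0.047},
  {"x": 1.94, "y": 5.53, "wz": -0.047},
  {"x": 1.94, "y": 5.53, "wz": -0.047},
  {"x": 1.94, "y": 5.53, "wz": -0.047},
  {"x": 1.94, "y": 5.53, "wz": -0.047},
  {"x": 1.94, "y": 5.53, "wz": -0.047},
  {"x": 1.94, "y": 5.53, "wz": -0.047, "z": -4},
  {"x": 1.94, "y": 5.53, "wz": -0.047, "z": -4},
  {"x": 1.94, "y": 5.53, "wz": -0.047, "z": -4},
], newtons=12)

```text
invalid input at $.rows[0]: expected keys x, y, z, wx, wy, wz, fingers
```

>>> move_arm([
  {"x": 1.94, "y": 5.53, "z": 0, "wx": 0, "wy": 0, "wz": -0.047, "fingers": -1},
  {"x": 1.94, "y": 5.53, "z": 0, "wx": 0, "wy": 0, "wz": -0.047, "fingers": -1},
  {"x": 1.94, "y": 5.53, "z": 0, "wx": 0, "wy": 0, "wz": -0.047, "fingers": -1},
  {"x": 1.94, "y": 5.53, "z": 0, "wx": 0, "wy": 0, "wz": -0.047, "fingers": -1},
  {"x": 1.94, "y": 5.53, "z": 0, "wx": 0, "wy": 0, "wz": -0.047, "fingers": -1},
  {"x": 1.94, "y": 5.53, "z": 0, "wx": 0, "wy": 0, "wz": -0.047, "fingers": -1},
  {"x": 1.94, "y": 5.53, "z": 0, "wx": 0, "wy": 0, "wz": -0.047, "fingers": -1},
  {"x": 1.94, "y": 5.53, "z": -2, "wx": 0, "wy": 0, "wz": -0.047, "fingers": -1},
  {"x": 1.94, "y": 5.53, "z": -2, "wx": 0, "wy": 0, "wz": -0.047, "fingers": -1},
  {"x": 1.94, "y": 5.53, "z": -2, "wx": 0, "wy": 0, "wz": -0.047, "fingers": -1},
], newtons=12)

```text
t: 1.65
ee_pos: [0.4493, -0.0705, 0.1846]
orientation: [0.0, 0.999, -0.043, 0.001]
contact_force: [0.5, 0.0, 0.5]
grip_width: 1.002
```

>>> move_arm([
  {"x": -0.1, "y": -0.05, "z": -4, "wx": 0, "wy": 0, "wz": 0, "fingers": -1},
  {"x": 0, "y": 0, "z": -4, "wx": 0, "wy": 0, "wz": 0, "fingers": -1},
  {"x": 0, "y": 0, "z": -4, "wx": 0, "wy": 0, "wz": 0, "fingers": -1},
  {"x": 0, "y": 0, "z": -2.5, "wx": 0, "wy": 0, "wz": 0, "fingers": -1},
  {"x": 0, "y": 0, "z": -1, "wx": 0, "wy": 0, "wz": 0, "fingers": -1},
  {"x": 0, "y": 0, "z": 0, "wx": 0, "wy": 0, "wz": 0, "fingers": -1},
  {"x": 0, "y": 0, "z": 0, "wx": 0, "wy": 0, "wz": 0, "fingers": -1},
])

```text
t: 2.52
ee_pos: [0.4485, -0.0727, 0.0306]
orientation: [0.0, 0.999, -0.042, 0.001]
contact_force: [0.5, -0.4, -1.0]
grip_width: 0.996
```

```bash
python3 - <<'E'
from h import *
print(env.read_state()["ee_pos"])
for n,(a,b,c_,d) in(("scene",(165,265,220,340)),):
    i=env.read_camera(n)["img"][a:b,c_:d,::-1];cv2.imwrite("pics/j1.png",cv2.resize(i,(720,600),interpolation=cv2.INTER_CUBIC))
E
```

```text
[ 0.4484951  -0.07272761  0.03064187]
```

View pics/j1.png

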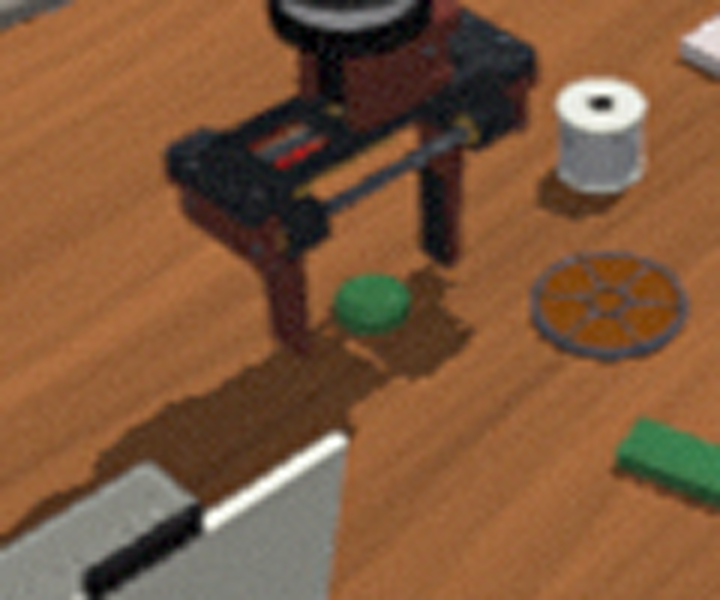

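The jewel (about (372,300) in the crop) sits between the open fingers. I lower 7 mm and close.

>>> move_arm([
  {"x": 0, "y": 0, "z": -0.7, "wx": 0, "wy": 0, "wz": 0, "fingers": -1},
  {"x": 0, "y": 0, "z": 0, "wx": 0, "wy": 0, "wz": 0, "fingers": -1},
  {"x": 0, "y": 0, "z": 0, "wx": 0, "wy": 0, "wz": 0, "fingers": 1},
  {"x": 0, "y": 0, "z": 0, "wx": 0, "wy": 0, "wz": 0, "fingers": 1},
  {"x": 0, "y": 0, "z": 0, "wx": 0, "wy": 0, "wz": 0, "fingers": 1},
  {"x": 0, "y": 0, "z": 0, "wx": 0, "wy": 0, "wz": 0, "fingers": 1},
  {"x": 0, "y": 0, "z": 0, "wx": 0, "wy": 0, "wz": 0, "fingers": 1},
  {"x": 0, "y": 0, "z": 0, "wx": 0, "wy": 0, "wz": 0, "fingers": 1},
], newtons=15)

```text
t: 3.58
ee_pos: [0.4476, -0.0726, 0.0227]
orientation: [-0.0, 0.999, -0.042, 0.0]
contact_force: [0.4, 0.4, -0.3]
grip_width: 0.422
```

>>> move_arm([
  {"x": 0, "y": 0, "z": 2, "wx": 0, "wy": 0, "wz": 0, "fingers": 1},
  {"x": 0, "y": 0, "z": 4, "wx": 0, "wy": 0, "wz": 0, "fingers": 1},
  {"x": 0, "y": 0, "z": 4, "wx": 0, "wy": 0, "wz": 0, "fingers": 1},
  {"x": 1.1, "y": -4, "z": 0, "wx": 0, "wy": 0, "wz": 0, "fingers": 1},
  {"x": 1.4, "y": -5, "z": 0, "wx": 0, "wy": 0, "wz": 0, "fingers": 1},
  {"x": 1.5, "y": -5, "z": 0, "wx": 0, "wy": 0, "wz": 0, "fingers": 1},
  {"x": 1.5, "y": -4.3, "z": 0, "wx": 0, "wy": 0, "wz": 0, "fingers": 1},
  {"x": 1.3, "y": -3, "z": 0, "wx": 0, "wy": 0, "wz": 0, "fingers": 1},
  {"x": 0, "y": 0, "z": 0, "wx": 0, "wy": 0, "wz": 0, "fingers": 1},
  {"x": 0, "y": 0, "z": 0, "wx": 0, "wy": 0, "wz": 0, "fingers": 1},
])

```text
t: 4.82
ee_pos: [0.5151, -0.2846, 0.1222]
orientation: [-0.0, 0.999, -0.041, -0.001]
contact_force: [-0.2, 0.2, 0.3]
grip_width: 0.424
```

```bash
python3 - <<'E'
from h import *
print(env.read_state()["ee_pos"])
i=env.read_camera("scene")["img"][165:325,150:342,::-1];cv2.imwrite("pics/j2.png",cv2.resize(i,(720,600),interpolation=cv2.INTER_CUBIC))
E
```

```text
[ 0.51511342 -0.28457769  0.12222994]
```

View pics/j2.png

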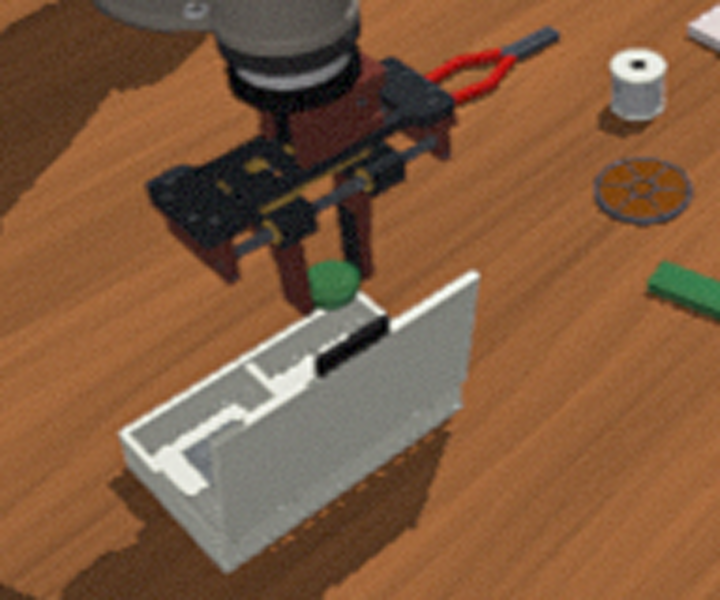

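The jewel is held over the left bay, lid clear. I lower it now.

>>> move_arm([
  {"x": 0, "y": -0.05, "z": -3, "wx": 0, "wy": 0, "wz": 0, "fingers": 1},
  {"x": 0, "y": 0, "z": -3, "wx": 0, "wy": 0, "wz": 0, "fingers": 1},
  {"x": 0, "y": 0, "z": -1.8, "wx": 0, "wy": 0, "wz": 0, "fingers": 1},
  {"x": 0, "y": 0, "z": -0.8, "wx": 0, "wy": 0, "wz": 0, "fingers": 1},
  {"x": 0, "y": 0, "z": -0.5, "wx": 0, "wy": 0, "wz": 0, "fingers": 1},
  {"x": 0, "y": 0, "z": -0.2, "wx": 0, "wy": 0, "wz": 0, "fingers": 1},
  {"x": 0, "y": 0, "z": 0, "wx": 0, "wy": 0, "wz": 0, "fingers": 1},
  {"x": 0, "y": 0, "z": 0, "wx": 0, "wy": 0, "wz": 0, "fingers": 1},
])

```text
t: 5.88
ee_pos: [0.5159, -0.2863, 0.0301]
orientation: [0.0, 0.999, -0.042, 0.0]
contact_force: [-0.1, -0.3, -0.0]
grip_width: 0.422
```

>>> move_arm([
  {"x": 0, "y": 0, "z": -0.2, "wx": 0, "wy": 0, "wz": 0, "fingers": 1},
  {"x": 0, "y": 0, "z": 0, "wx": 0, "wy": 0, "wz": 0, "fingers": 1},
  {"x": 0, "y": 0, "z": 0, "wx": 0, "wy": 0, "wz": 0, "fingers": 1},
  {"x": 0, "y": 0, "z": 0, "wx": 0, "wy": 0, "wz": 0, "fingers": -0.12},
  {"x": 0, "y": 0, "z": 0, "wx": 0, "wy": 0, "wz": 0, "fingers": -0.12},
  {"x": 0, "y": 0, "z": 0, "wx": 0, "wy": 0, "wz": 0, "fingers": -0.12},
])

```text
t: 6.62
ee_pos: [0.5156, -0.2861, 0.0276]
orientation: [-0.0, 0.999, -0.042, -0.0]
contact_force: [-0.8, -0.1, 0.4]
grip_width: 0.561
```

>>> move_arm([
  {"x": 0, "y": 0, "z": 1.5, "wx": 0, "wy": 0, "wz": 0, "fingers": -0.12},
  {"x": 0, "y": 0, "z": 4, "wx": 0, "wy": 0, "wz": 0, "fingers": -0.12},
  {"x": 0, "y": 0, "z": 5, "wx": 0, "wy": 0, "wz": 0, "fingers": -0.3},
  {"x": 0, "y": 5, "z": 2, "wx": 0, "wy": 0, "wz": 0.05, "fingers": -0.5},
  {"x": 0, "y": 6, "z": 0, "wx": 0, "wy": 0, "wz": 0.06, "fingers": -0.5},
  {"x": 2, "y": 5.5, "z": 0, "wx": 0, "wy": 0, "wz": 0.06, "fingers": -0.5},
  {"x": 4.95, "y": 3.25, "z": 0, "wx": 0, "wy": 0, "wz": 0.06, "fingers": -0.5},
  {"x": 5, "y": 3, "z": 0, "wx": 0, "wy": 0, "wz": 0.054, "fingers": -0.5},
  {"x": 0, "y": 0, "z": -4, "wx": 0, "wy": 0, "wz": 0, "fingers": -0.5},
  {"x": 0, "y": 0, "z": -4, "wx": 0, "wy": 0, "wz": 0, "fingers": -0.5},
])

```text
t: 7.88
ee_pos: [0.6363, -0.058, 0.0731]
orientation: [0.0, 0.995, 0.101, 0.001]
contact_force: [-0.5, -0.0, 0.1]
grip_width: 0.748
```

```bash
python3 - <<'E'
from h import *
print(env.read_state()["ee_pos"])
i=env.read_camera("top")["img"][130:265,380:560,::-1];i=cv2.resize(i,(400,300),interpolation=cv2.INTER_CUBIC)
j=env.read_camera("scene")["img"][165:315,250:450,::-1];j=cv2.resize(j,(400,300),interpolation=cv2.INTER_CUBIC)
cv2.imwrite("pics/b1.png",np.hstack([i,j]))
E
```

```text
[ 0.63634222 -0.05795187  0.07310306]
```

View pics/b1.png

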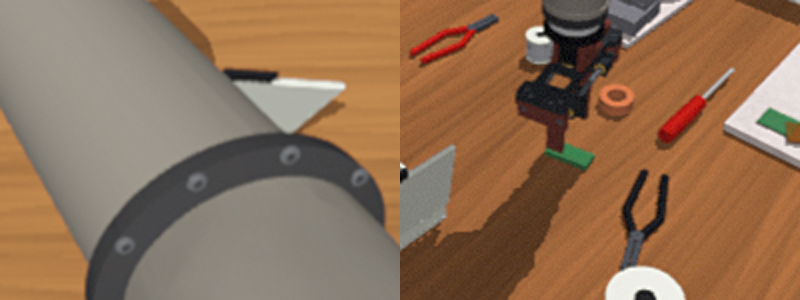

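The gripper is over the bevel with the right yaw. I descend 4.9 cm and close.

>>> move_arm([
  {"x": -0.05, "y": 0, "z": -2.5, "wx": 0, "wy": 0, "wz": 0, "fingers": -0.5},
  {"x": 0, "y": 0, "z": -1.6, "wx": 0, "wy": 0, "wz": 0, "fingers": -0.5},
  {"x": 0, "y": 0, "z": -0.8, "wx": 0, "wy": 0, "wz": 0, "fingers": -0.5},
  {"x": 0, "y": 0, "z": -0.1, "wx": 0, "wy": 0, "wz": 0, "fingers": -0.5},
  {"x": 0, "y": 0, "z": 0, "wx": 0, "wy": 0, "wz": 0, "fingers": 1},
  {"x": 0, "y": 0, "z": 0, "wx": 0, "wy": 0, "wz": 0, "fingers": 1},
  {"x": 0, "y": 0, "z": 0, "wx": 0, "wy": 0, "wz": 0, "fingers": 1},
  {"x": 0, "y": 0, "z": 0, "wx": 0, "wy": 0, "wz": 0, "fingers": 1},
  {"x": 0, "y": 0, "z": 0, "wx": 0, "wy": 0, "wz": 0, "fingers": 1},
  {"x": 0, "y": 0, "z": 0, "wx": 0, "wy": 0, "wz": 0, "fingers": 1},
])

```text
t: 9.22
ee_pos: [0.6347, -0.0586, 0.0228]
orientation: [0.0, 0.995, 0.1, 0.0]
contact_force: [-0.2, -0.1, 1.7]
grip_width: 0.317
```

>>> move_arm([
  {"x": 0, "y": 0, "z": 1.5, "wx": 0, "wy": 0, "wz": 0, "fingers": 1},
  {"x": 0, "y": 0, "z": 4, "wx": 0, "wy": 0, "wz": 0, "fingers": 1},
  {"x": -3, "y": 0, "z": 4, "wx": 0, "wy": 0, "wz": 0, "fingers": 1},
  {"x": -5, "y": -2, "z": 2, "wx": 0, "wy": 0, "wz": -0.04, "fingers": 1},
  {"x": -4, "y": -4, "z": 0, "wx": 0, "wy": 0, "wz": -0.05, "fingers": 1},
  {"x": -0.8, "y": -5.8, "z": 0, "wx": 0, "wy": 0, "wz": -0.05, "fingers": 1},
  {"x": 0, "y": -6, "z": 0, "wx": 0, "wy": 0, "wz": -0.05, "fingers": 1},
  {"x": 0, "y": -6, "z": 0, "wx": 0, "wy": 0, "wz": -0.05, "fingers": 1},
  {"x": 0, "y": -5, "z": 0, "wx": 0, "wy": 0, "wz": -0.04, "fingers": 1},
  {"x": 0, "y": -2.8, "z": 0, "wx": 0, "wy": 0, "wz": 0, "fingers": 1},
])

```text
t: 10.48
ee_pos: [0.5058, -0.3782, 0.1386]
orientation: [0.001, 0.999, -0.042, 0.0]
contact_force: [-0.2, -0.3, 0.4]
grip_width: 0.315
```

```bash
python3 - <<'E'
from h import *
s=env.read_state();print(s["ee_pos"],s["orientation"],s["grip_width"])
i=env.read_camera("top")["img"][130:265,380:560,::-1];i=cv2.resize(i,(400,300),interpolation=cv2.INTER_CUBIC)
j=env.read_camera("scene")["img"][180:330,140:340,::-1];j=cv2.resize(j,(400,300),interpolation=cv2.INTER_CUBIC)
cv2.imwrite("pics/b2.png",np.hstack([i,j]))
E
```

```text
[ 0.5057506  -0.37823015  0.13862595] [ 8.21961727e-04  9.99137493e-01 -4.15150584e-02  3.06891218e-04] 0.3153707926039757
```

View pics/b2.png

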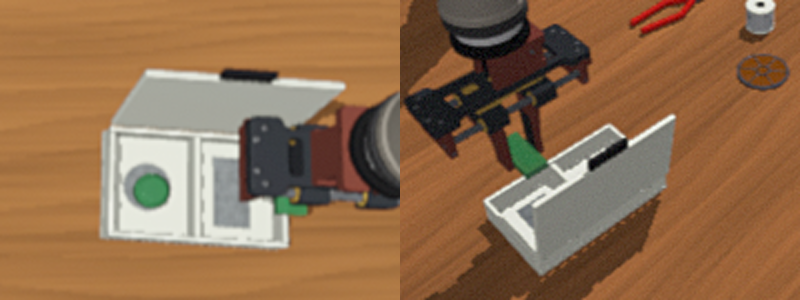

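The jewel lies in the left bay; the bevel is held above the right bay. I lower it slowly.

>>> move_arm([
  {"x": 0.05, "y": 0.1, "z": -4, "wx": 0, "wy": 0, "wz": 0, "fingers": 1},
  {"x": 0, "y": 0, "z": -3, "wx": 0, "wy": 0, "wz": 0, "fingers": 1},
  {"x": 0, "y": 0, "z": -2, "wx": 0, "wy": 0, "wz": 0, "fingers": 1},
  {"x": 0, "y": 0, "z": -1, "wx": 0, "wy": 0, "wz": 0, "fingers": 1},
  {"x": 0, "y": 0, "z": -0.5, "wx": 0, "wy": 0, "wz": 0, "fingers": 1},
  {"x": 0, "y": 0, "z": -0.2, "wx": 0, "wy": 0, "wz": 0, "fingers": 1},
  {"x": 0, "y": 0, "z": 0, "wx": 0, "wy": 0, "wz": 0, "fingers": 1},
  {"x": 0, "y": 0, "z": 0, "wx": 0, "wy": 0, "wz": 0, "fingers": 1},
])

```text
t: 11.58
ee_pos: [0.5075, -0.3739, 0.0312]
orientation: [0.0, 0.999, -0.04, 0.0]
contact_force: [0.6, 0.5, -0.4]
grip_width: 0.315
```

>>> move_arm([
  {"x": 0, "y": 0, "z": -0.3, "wx": 0, "wy": 0, "wz": 0, "fingers": 1},
  {"x": 0, "y": 0, "z": 0, "wx": 0, "wy": 0, "wz": 0, "fingers": 1},
  {"x": 0, "y": 0, "z": 0, "wx": 0, "wy": 0, "wz": 0, "fingers": 1},
  {"x": 0, "y": 0, "z": 0, "wx": 0, "wy": 0, "wz": 0, "fingers": 0.05},
  {"x": 0, "y": 0, "z": 0, "wx": 0, "wy": 0, "wz": 0, "fingers": 0.05},
  {"x": 0, "y": 0, "z": 0, "wx": 0, "wy": 0, "wz": 0, "fingers": 0.05},
  {"x": 0, "y": 0, "z": 1.5, "wx": 0, "wy": 0, "wz": 0, "fingers": 0.05},
  {"x": 0, "y": 0, "z": 4, "wx": 0, "wy": 0, "wz": 0, "fingers": 0.05},
  {"x": 0, "y": 0, "z": 5, "wx": 0, "wy": 0, "wz": 0, "fingers": 0.05},
  {"x": -2, "y": 5, "z": 2, "wx": 0, "wy": 0, "wz": 0, "fingers": -0.3},
])

```text
t: 12.82
ee_pos: [0.4893, -0.3273, 0.1571]
orientation: [0.002, 0.999, -0.042, 0.004]
contact_force: [1.0, 0.2, 0.7]
grip_width: 0.55
```

>>> move_arm([
  {"x": -0.4, "y": 5.6, "z": 0, "wx": 0, "wy": 0, "wz": 0.03, "fingers": -1},
  {"x": -0.4, "y": 6, "z": 0, "wx": 0, "wy": 0, "wz": 0.03, "fingers": -1},
  {"x": -0.4, "y": 6, "z": 0, "wx": 0, "wy": 0, "wz": 0.03, "fingers": -1},
  {"x": -0.4, "y": 6, "z": 0, "wx": 0, "wy": 0, "wz": 0.03, "fingers": -1},
  {"x": -0.4, "y": 6, "z": 0, "wx": 0, "wy": 0, "wz": 0.03, "fingers": -1},
  {"x": -0.4, "y": 6, "z": 0, "wx": 0, "wy": 0, "wz": 0, "fingers": -1},
  {"x": -0.45, "y": 6, "z": 0, "wx": 0, "wy": 0, "wz": 0, "fingers": -1},
  {"x": 0, "y": 0, "z": -3, "wx": 0, "wy": 0, "wz": 0, "fingers": -1},
  {"x": 0, "y": 0, "z": -2, "wx": 0, "wy": 0, "wz": 0, "fingers": -1},
  {"x": 0, "y": 0, "z": 0, "wx": 0, "wy": 0, "wz": 0, "fingers": -1},
])

```text
t: 14.08
ee_pos: [0.4579, 0.0922, 0.1024]
orientation: [0.0, 0.999, 0.036, -0.001]
contact_force: [-0.6, -0.4, -0.1]
grip_width: 0.999
```

```bash
python3 - <<'E'
from h import *
s=env.read_state();print(s["ee_pos"],s["orientation"],s["grip_width"])
i=env.read_camera("top")["img"][130:265,380:560,::-1];i=cv2.resize(i,(400,300),interpolation=cv2.INTER_CUBIC)
j=env.read_camera("scene")["img"][130:230,250:383,::-1];j=cv2.resize(j,(400,300),interpolation=cv2.INTER_CUBIC)
cv2.imwrite("pics/s2.png",np.hstack([i,j]))
E
```

```text
[0.45790283 0.09224424 0.10242781] [ 3.31043223e-04  9.99364684e-01  3.56279924e-02 -8.74586529e-04] 0.9985975373237318
```

View pics/s2.png

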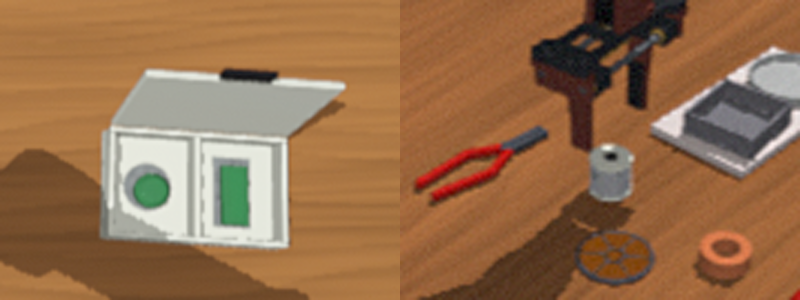

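Both glass pieces lie in their bays (jewel at (152,190), bevel at (234,196) of the crop). The spool is below the fingers, so I descend and grip.

>>> move_arm([
  {"x": 0.1, "y": 0, "z": -3, "wx": 0, "wy": 0, "wz": 0, "fingers": -1},
  {"x": 0, "y": 0, "z": -2.4, "wx": 0, "wy": 0, "wz": 0, "fingers": -1},
  {"x": 0, "y": 0, "z": -1, "wx": 0, "wy": 0, "wz": 0, "fingers": -1},
  {"x": 0, "y": 0, "z": 0, "wx": 0, "wy": 0, "wz": 0, "fingers": -1},
  {"x": 0, "y": 0, "z": 0, "wx": 0, "wy": 0, "wz": 0, "fingers": 1},
  {"x": 0, "y": 0, "z": 0, "wx": 0, "wy": 0, "wz": 0, "fingers": 1},
  {"x": 0, "y": 0, "z": 0, "wx": 0, "wy": 0, "wz": 0, "fingers": 1},
  {"x": 0, "y": 0, "z": 0, "wx": 0, "wy": 0, "wz": 0, "fingers": 1},
  {"x": 0, "y": 0, "z": 0, "wx": 0, "wy": 0, "wz": 0, "fingers": 1},
], newtons=30)

```text
t: 15.3
ee_pos: [0.4598, 0.0927, 0.0388]
orientation: [-0.0, 0.999, 0.036, 0.0]
contact_force: [-0.8, 0.1, 1.5]
grip_width: 0.52
```

>>> move_arm([
  {"x": 0, "y": 0, "z": 2, "wx": 0, "wy": 0, "wz": 0, "fingers": 1},
  {"x": 0, "y": 0, "z": 4, "wx": 0, "wy": 0, "wz": 0, "fingers": 1},
  {"x": 0.5, "y": 2, "z": 2, "wx": 0, "wy": 0, "wz": 0, "fingers": 1},
  {"x": 1, "y": 4, "z": 0, "wx": 0, "wy": 0, "wz": 0, "fingers": 1},
  {"x": 1.2, "y": 4.6, "z": 0, "wx": 0, "wy": 0, "wz": 0, "fingers": 1},
  {"x": 1.2, "y": 4, "z": 0, "wx": 0, "wy": 0, "wz": 0, "fingers": 1},
  {"x": 0.65, "y": 2.05, "z": 0, "wx": 0, "wy": 0, "wz": 0, "fingers": 1},
  {"x": 0, "y": 0, "z": 0, "wx": 0, "wy": 0, "wz": 0, "fingers": 1},
  {"x": 0, "y": 0, "z": -2, "wx": 0, "wy": 0, "wz": 0, "fingers": 1},
  {"x": 0, "y": 0, "z": 0, "wx": 0, "wy": 0, "wz": 0, "fingers": 1},
])

```text
t: 16.55
ee_pos: [0.5039, 0.2557, 0.0971]
orientation: [0.002, 0.999, 0.034, -0.002]
contact_force: [-0.4, 0.2, -1.9]
grip_width: 0.518
```

```bash
python3 - <<'E'
from h import *
s=env.read_state();print(s["ee_pos"],s["orientation"],s["grip_width"])
i=env.read_camera("top")["img"][160:280,120:280,::-1];i=cv2.resize(i,(400,300),interpolation=cv2.INTER_CUBIC)
j=env.read_camera("scene")["img"][110:210,310:443,::-1];j=cv2.resize(j,(400,300),interpolation=cv2.INTER_CUBIC)
cv2.imwrite("pics/s3.png",np.hstack([i,j]))
E
```

```text
[0.50387506 0.25567971 0.09712994] [ 0.00173027  0.99940506  0.0343971  -0.001834  ] 0.518408814968404
```

View pics/s3.png

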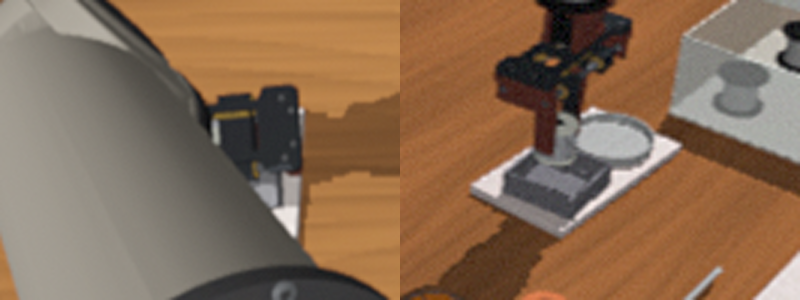

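>>> move_arm([
  {"x": 0, "y": 0, "z": 0, "wx": 0, "wy": 0, "wz": 0, "fingers": 1},
  {"x": 0, "y": 0, "z": -1.5, "wx": 0, "wy": 0, "wz": 0, "fingers": 1},
  {"x": 0, "y": 0, "z": -1.5, "wx": 0, "wy": 0, "wz": 0, "fingers": 1},
  {"x": 0, "y": 0, "z": -0.8, "wx": 0, "wy": 0, "wz": 0, "fingers": 1},
  {"x": 0, "y": 0, "z": 0, "wx": 0, "wy": 0, "wz": 0, "fingers": 1},
  {"x": 0, "y": 0, "z": 0, "wx": 0, "wy": 0, "wz": 0, "fingers": 1},
  {"x": 0, "y": 0, "z": 0, "wx": 0, "wy": 0, "wz": 0, "fingers": 1},
])

```text
t: 17.52
ee_pos: [0.5055, 0.2591, 0.0611]
orientation: [-0.0, 0.999, 0.035, 0.0]
contact_force: [-0.0, -0.2, -2.0]
grip_width: 0.519
```

>>> move_arm([
  {"x": 0, "y": 0, "z": -0.4, "wx": 0, "wy": 0, "wz": 0, "fingers": 1},
  {"x": 0, "y": 0, "z": -0.2, "wx": 0, "wy": 0, "wz": 0, "fingers": 1},
  {"x": 0, "y": 0, "z": 0, "wx": 0, "wy": 0, "wz": 0, "fingers": 1},
  {"x": 0, "y": 0, "z": 0, "wx": 0, "wy": 0, "wz": 0, "fingers": 1},
])

```text
t: 18.02
ee_pos: [0.5051, 0.2588, 0.0549]
orientation: [0.0, 0.999, 0.035, 0.0]
contact_force: [-2.1, -0.6, 2.1]
grip_width: 0.519
```

>>> move_arm([
  {"x": 0, "y": 0, "z": 0, "wx": 0, "wy": 0, "wz": 0, "fingers": -0.17},
  {"x": 0, "y": 0, "z": 0, "wx": 0, "wy": 0, "wz": 0, "fingers": -0.17},
  {"x": 0, "y": 0, "z": 0, "wx": 0, "wy": 0, "wz": 0, "fingers": -0.17},
  {"x": 0, "y": 0, "z": 2, "wx": 0, "wy": 0, "wz": 0, "fingers": -0.17},
  {"x": 0, "y": 0, "z": 5, "wx": 0, "wy": 0, "wz": 0, "fingers": -0.17},
  {"x": 2.3, "y": -3.6, "z": 1, "wx": 0, "wy": 0, "wz": 0, "fingers": -0.9},
  {"x": 3.1, "y": -5, "z": 0, "wx": 0, "wy": 0, "wz": 0, "fingers": -0.9},
  {"x": 3.1, "y": -5, "z": 0, "wx": 0, "wy": 0, "wz": 0, "fingers": -0.9},
  {"x": 3, "y": -5, "z": 0, "wx": 0, "wy": 0, "wz": 0, "fingers": -0.9},
  {"x": 0, "y": 0, "z": -5, "wx": 0, "wy": 0, "wz": 0, "fingers": -0.9},
])

```text
t: 19.27
ee_pos: [0.6265, 0.0666, 0.089]
orientation: [0.001, 1.0, 0.031, 0.006]
contact_force: [-0.1, 0.2, -0.5]
grip_width: 0.955
```

```bash
python3 - <<'E'
from h import *
s=env.read_state();print(s["ee_pos"],s["orientation"],s["grip_width"])
i=env.read_camera("top")["img"][160:280,120:280,::-1];i=cv2.resize(i,(400,300),interpolation=cv2.INTER_CUBIC)
j=env.read_camera("scene")["img"][140:240,310:443,::-1];j=cv2.resize(j,(400,300),interpolation=cv2.INTER_CUBIC)
cv2.imwrite("pics/r1.png",np.hstack([i,j]))
E
```

```text
[0.62654345 0.06657574 0.08902368] [9.15161534e-04 9.99516521e-01 3.05689344e-02 5.60590161e-03] 0.9550948379208252
```

View pics/r1.png

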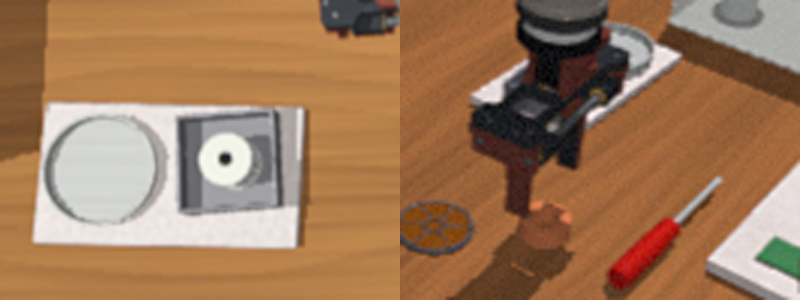

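The spool stands in the bin centre (225,158 of the left crop). I settle, descend onto the roll and grip.

>>> move_arm([
  {"x": 0, "y": 0, "z": 0, "wx": 0, "wy": 0, "wz": 0, "fingers": -1},
  {"x": 0, "y": 0, "z": -1, "wx": 0, "wy": 0, "wz": 0, "fingers": -1},
  {"x": 0, "y": 0, "z": -2, "wx": 0, "wy": 0, "wz": 0, "fingers": -1},
  {"x": 0, "y": 0, "z": -2, "wx": 0, "wy": 0, "wz": 0, "fingers": -1},
  {"x": 0, "y": 0, "z": -0.7, "wx": 0, "wy": 0, "wz": 0, "fingers": -1},
  {"x": 0, "y": 0, "z": 0, "wx": 0, "wy": 0, "wz": 0, "fingers": 1},
  {"x": 0, "y": 0, "z": 0, "wx": 0, "wy": 0, "wz": 0, "fingers": 1},
  {"x": 0, "y": 0, "z": 0, "wx": 0, "wy": 0, "wz": 0, "fingers": 1},
  {"x": 0, "y": 0, "z": 0, "wx": 0, "wy": 0, "wz": 0, "fingers": 1},
  {"x": 0, "y": 0, "z": 0, "wx": 0, "wy": 0, "wz": 0, "fingers": 1},
], newtons=20)

```text
t: 20.62
ee_pos: [0.6205, 0.0731, 0.0282]
orientation: [-0.0, 0.999, 0.035, 0.0]
contact_force: [-0.4, 0.7, 2.6]
grip_width: 0.573
```

>>> move_arm([
  {"x": 0, "y": 0, "z": 2, "wx": 0, "wy": 0, "wz": 0, "fingers": 1},
  {"x": 0, "y": 0, "z": 4, "wx": 0, "wy": 0, "wz": 0, "fingers": 1},
  {"x": 0, "y": 0, "z": 4, "wx": 0, "wy": 0, "wz": 0, "fingers": 1},
  {"x": -1.4, "y": 4, "z": 0, "wx": 0, "wy": 0, "wz": 0, "fingers": 1},
  {"x": -2, "y": 5.5, "z": 0, "wx": 0, "wy": 0, "wz": 0, "fingers": 1},
  {"x": -2.2, "y": 5.5, "z": 0, "wx": 0, "wy": 0, "wz": 0, "fingers": 1},
  {"x": -2.2, "y": 5.5, "z": 0, "wx": 0, "wy": 0, "wz": 0, "fingers": 1},
  {"x": -2.2, "y": 5.5, "z": 0, "wx": 0, "wy": 0, "wz": 0, "fingers": 1},
  {"x": -1.8, "y": 4, "z": 0, "wx": 0, "wy": 0, "wz": 0, "fingers": 1},
  {"x": 0, "y": 0, "z": 0, "wx": 0, "wy": 0, "wz": 0, "fingers": 1},
])

```text
t: 21.88
ee_pos: [0.4991, 0.3779, 0.1292]
orientation: [-0.002, 0.999, 0.039, -0.0]
contact_force: [-0.1, -1.1, -1.1]
grip_width: 0.572
```

```bash
python3 - <<'E'
from h import *
s=env.read_state();print(s["ee_pos"],s["orientation"],s["grip_width"])
i=env.read_camera("top")["img"][130:280,90:290,::-1];i=cv2.resize(i,(400,300),interpolation=cv2.INTER_CUBIC)
j=env.read_camera("scene")["img"][80:200,330:490,::-1];j=cv2.resize(j,(400,300),interpolation=cv2.INTER_CUBIC)
cv2.imwrite("pics/r2.png",np.hstack([i,j]))
E
```

```text
[0.4990814  0.3779191  0.12918008] [-1.66274547e-03  9.99231486e-01  3.91620056e-02 -9.93050623e-05] 0.572310447520703
```

View pics/r2.png

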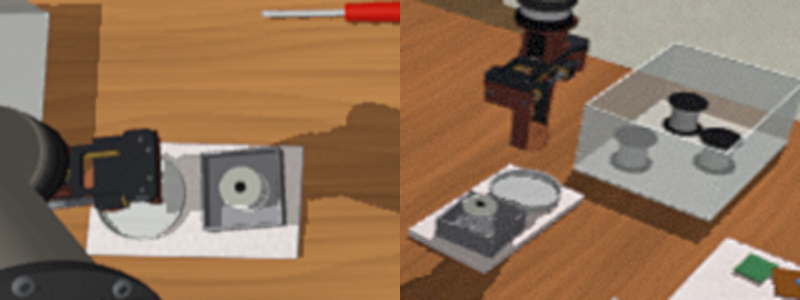

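>>> move_arm([
  {"x": 0, "y": 0, "z": -3, "wx": 0, "wy": 0, "wz": 0, "fingers": 1},
  {"x": 0, "y": 0, "z": -3, "wx": 0, "wy": 0, "wz": 0, "fingers": 1},
  {"x": 0, "y": 0, "z": -1.5, "wx": 0, "wy": 0, "wz": 0, "fingers": 1},
  {"x": 0, "y": 0, "z": -0.4, "wx": 0, "wy": 0, "wz": 0, "fingers": 1},
  {"x": 0, "y": 0, "z": -0.3, "wx": 0, "wy": 0, "wz": 0, "fingers": 1},
  {"x": 0, "y": 0, "z": -0.2, "wx": 0, "wy": 0, "wz": 0, "fingers": 1},
  {"x": 0, "y": 0, "z": 0, "wx": 0, "wy": 0, "wz": 0, "fingers": 1},
  {"x": 0, "y": 0, "z": 0, "wx": 0, "wy": 0, "wz": 0, "fingers": 1},
])

```text
t: 22.98
ee_pos: [0.5024, 0.3731, 0.0442]
orientation: [-0.0, 0.999, 0.035, 0.0]
contact_force: [0.0, -1.5, 1.1]
grip_width: 0.572
```

Seated at the expected height. I release and retreat.

>>> move_arm([
  {"x": 0, "y": 0, "z": 0, "wx": 0, "wy": 0, "wz": 0, "fingers": -0.4},
  {"x": 0, "y": 0, "z": 0, "wx": 0, "wy": 0, "wz": 0, "fingers": -0.4},
  {"x": 0, "y": 0, "z": 0, "wx": 0, "wy": 0, "wz": 0, "fingers": -0.4},
  {"x": 0, "y": 0, "z": 2, "wx": 0, "wy": 0, "wz": 0, "fingers": -0.4},
  {"x": 0, "y": 0, "z": 5, "wx": 0, "wy": 0, "wz": 0, "fingers": -0.4},
  {"x": 0, "y": -2, "z": 5, "wx": 0, "wy": 0, "wz": 0, "fingers": 0},
  {"x": 0, "y": -4, "z": 4, "wx": 0, "wy": 0, "wz": 0, "fingers": 1},
  {"x": 0.5, "y": -6, "z": 0, "wx": 0, "wy": 0, "wz": 0, "fingers": 1},
  {"x": 1, "y": -6, "z": 0, "wx": 0, "wy": 0, "wz": 0, "fingers": 1},
  {"x": 1, "y": -6, "z": 0, "wx": 0, "wy": 0, "wz": 0, "fingers": 1},
])

```text
t: 24.22
ee_pos: [0.5269, 0.1298, 0.2047]
orientation: [0.001, 0.999, 0.035, 0.0]
contact_force: [1.6, 0.4, 0.4]
grip_width: 0.173
```

```bash
python3 - <<'E'
from h import *
s=env.read_state();print(s["ee_pos"],s["orientation"],s["grip_width"])
t=env.read_camera("top")
i=t["img"][160:280,120:280,::-1];i=cv2.resize(i,(400,300),interpolation=cv2.INTER_CUBIC)
k=t["img"][145:265,400:560,::-1];k=cv2.resize(k,(400,300),interpolation=cv2.INTER_CUBIC)
sc=env.read_camera("scene");j=sc["img"][225:325,170:303,::-1];j=cv2.resize(j,(400,300),interpolation=cv2.INTER_CUBIC)
cv2.imwrite("pics/r3.png",np.vstack([np.hstack([i,k]),np.hstack([j,j*0])]))
# lid: tab blob in top
from h import blobs
for c,b in((t,(470,150,530,175)),(sc,(225,240,262,275))):
    for q in blobs(c,(0,0,0),(180,120,75),8,b): print(q.mean(0),cv2.boundingRect(q))
# predicted tab end for angles
o=np.array([.517,-.3305]);ex=np.array([np.cos(.081),-np.sin(.081)])
for th in np.arange(1.55,1.96,.05):
    l=57.5-129*np.cos(th);P=np.r_[o+ex*l/1000,(32.5+129*np.sin(th))/1000+.0]
    print(round(th,2),P.round(3),proj(t,P).round(1),proj(sc,P).round(1))
E
```

```text
[0.52693218 0.12976227 0.20470264] [7.44517757e-04 9.99386902e-01 3.50034969e-02 1.44974809e-04] 0.1726022509894395
[491.75510204 163.63265306] (480, 161, 25, 6)
[243.28888889 256.75555556] (234, 249, 20, 17)
1.55 [ 0.572 -0.335  0.161] [[494. 177.]] [[233.7 246. ]]
1.6 [ 0.578 -0.335  0.161] [[494.  173.9]] [[235.5 247.5]]
1.65 [ 0.584 -0.336  0.161] [[493.8 170.9]] [[237.3 249.2]]
1.7 [ 0.591 -0.336  0.16 ] [[493.6 167.9]] [[239.2 251. ]]
1.75 [ 0.597 -0.337  0.159] [[493.3 164.9]] [[241.  252.9]]
1.8 [ 0.604 -0.338  0.158] [[493.  162.1]] [[242.9 254.9]]
1.85 [ 0.61  -0.338  0.157] [[492.6 159.3]] [[244.8 257. ]]
1.9 [ 0.616 -0.339  0.155] [[492.1 156.7]] [[246.7 259.2]]
1.95 [ 0.622 -0.339  0.152] [[491.6 154.2]] [[248.6 261.4]]
```

View pics/r3.png

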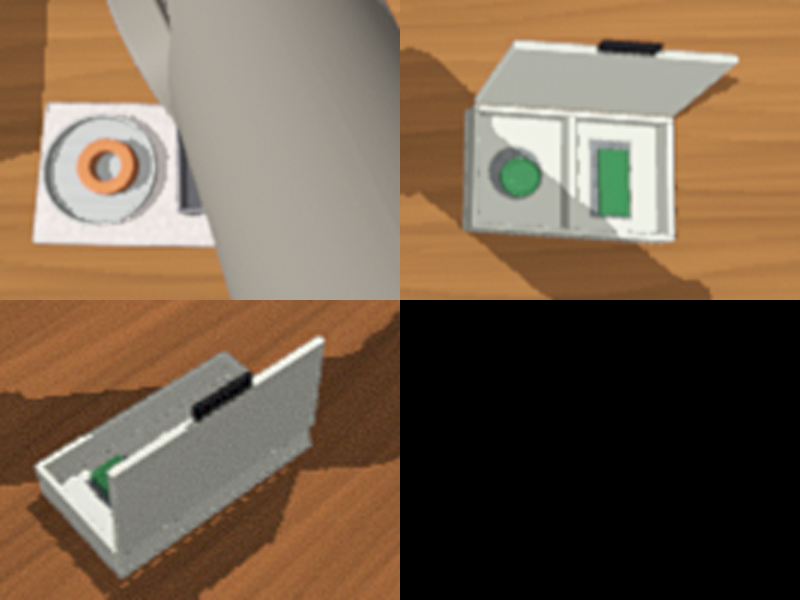

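The roll lies in the dish (107,167 of the crop), and both glass pieces are in their bays. Lid angle is about 1.78. Next I go behind the lid with the fingers shut.

>>> move_arm([
  {"x": 2.6, "y": -5, "z": 0, "wx": 0, "wy": 0, "wz": -0.017, "fingers": 1},
  {"x": 2.6, "y": -5, "z": 0, "wx": 0, "wy": 0, "wz": -0.017, "fingers": 1},
  {"x": 2.6, "y": -5, "z": 0, "wx": 0, "wy": 0, "wz": -0.017, "fingers": 1},
  {"x": 2.6, "y": -5, "z": 0, "wx": 0, "wy": 0, "wz": -0.017, "fingers": 1},
  {"x": 2.6, "y": -5, "z": 0, "wx": 0, "wy": 0, "wz": -0.017, "fingers": 1},
  {"x": 0.3, "y": -5.6, "z": 0, "wx": 0, "wy": 0, "wz": -0.017, "fingers": 1},
  {"x": 0, "y": -6, "z": 0, "wx": 0, "wy": 0, "wz": -0.017, "fingers": 1},
  {"x": 0, "y": -6, "z": 0, "wx": 0, "wy": 0, "wz": -0.017, "fingers": 1},
  {"x": 0, "y": -4.8, "z": 0, "wx": 0, "wy": 0, "wz": -0.017, "fingers": 1},
  {"x": 0, "y": 0, "z": 0, "wx": 0, "wy": 0, "wz": 0, "fingers": 1},
])

```text
t: 25.58
ee_pos: [0.6574, -0.3478, 0.2037]
orientation: [0.002, 0.999, -0.045, -0.001]
contact_force: [-0.2, 0.1, -0.8]
grip_width: 0.003
```

>>> move_arm([
  {"x": 0, "y": 0, "z": -2.5, "wx": 0, "wy": 0, "wz": 0, "fingers": 1},
  {"x": 0, "y": 0, "z": -2.5, "wx": 0, "wy": 0, "wz": 0, "fingers": 1},
  {"x": 0, "y": 0, "z": 0, "wx": 0, "wy": 0, "wz": 0, "fingers": 1},
])

```text
t: 25.95
ee_pos: [0.6588, -0.3391, 0.1518]
orientation: [-0.001, 0.999, -0.04, -0.002]
contact_force: [0.3, -0.1, 1.1]
grip_width: 0.005
```

```bash
python3 - <<'E'
from h import *
s=env.read_state();print(s["ee_pos"],s["orientation"],s["contact_force"])
t=env.read_camera("top");i=t["img"][130:280,400:600,::-1];i=cv2.resize(i,(400,300),interpolation=cv2.INTER_CUBIC)
sc=env.read_camera("scene");j=sc["img"][180:330,150:350,::-1];j=cv2.resize(j,(400,300),interpolation=cv2.INTER_CUBIC)
cv2.imwrite("pics/l1.png",np.hstack([i,j]))
E
```

```text
[ 0.65875302 -0.33913034  0.15183891] [-0.00110944  0.99918202 -0.04035636 -0.00232972] [ 0.26457961 -0.08583825  1.10868579]
```

View pics/l1.png

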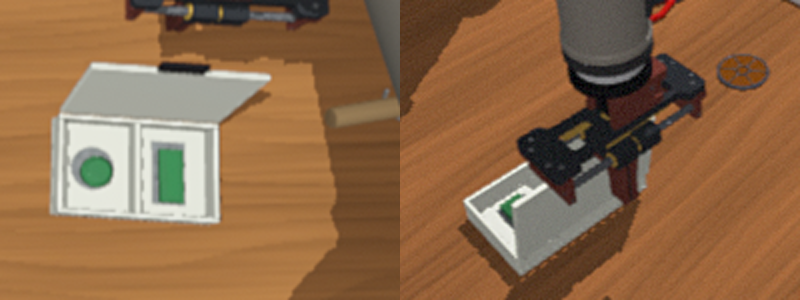

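Shut fingers stand behind the lid, centred on it. I push it toward the robot.

>>> move_arm([
  {"x": -1.7, "y": 0, "z": 0.3, "wx": 0, "wy": 0, "wz": 0, "fingers": 1},
  {"x": -1.7, "y": 0.1, "z": 0, "wx": 0, "wy": 0, "wz": 0, "fingers": 1},
  {"x": -1.2, "y": 0.1, "z": 0, "wx": 0, "wy": 0, "wz": 0, "fingers": 1},
  {"x": -1.2, "y": 0.1, "z": 0, "wx": 0, "wy": 0, "wz": 0, "fingers": 1},
  {"x": -1.2, "y": 0.1, "z": 0, "wx": 0, "wy": 0, "wz": 0, "fingers": 1},
  {"x": -1.1, "y": 0.1, "z": -0.1, "wx": 0, "wy": 0, "wz": 0, "fingers": 1},
  {"x": -1.1, "y": 0.1, "z": -0.1, "wx": 0, "wy": 0, "wz": 0, "fingers": 1},
  {"x": -1.1, "y": 0.1, "z": -0.1, "wx": 0, "wy": 0, "wz": 0, "fingers": 1},
  {"x": 0, "y": 0, "z": 0, "wx": 0, "wy": 0, "wz": 0, "fingers": 1},
])

```text
t: 27.18
ee_pos: [0.5555, -0.3342, 0.1532]
orientation: [-0.0, 0.999, -0.041, -0.001]
contact_force: [-0.2, -0.1, 0.1]
grip_width: 0.006
```

```bash
python3 - <<'E'
from h import *
s=env.read_state();print(s["ee_pos"],s["orientation"],s["contact_force"])
t=env.read_camera("top");i=t["img"][130:280,400:600,::-1];i=cv2.resize(i,(400,300),interpolation=cv2.INTER_CUBIC)
sc=env.read_camera("scene");j=sc["img"][180:330,150:350,::-1];j=cv2.resize(j,(400,300),interpolation=cv2.INTER_CUBIC)
cv2.imwrite("pics/l2.png",np.hstack([i,j]))
E
```

```text
[ 0.55554865 -0.33421567  0.15319212] [-1.76492759e-04  9.99138698e-01 -4.14823007e-02 -1.02446575e-03] [-0.17782814 -0.11389454  0.13031892]
```

View pics/l2.png

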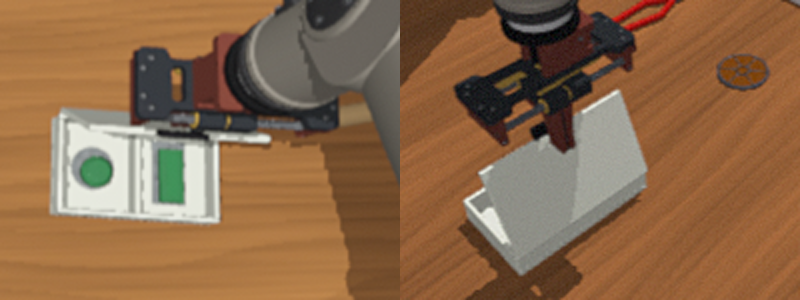

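The lid has passed upright and leans in. I follow its arc.

>>> move_arm([
  {"x": -1.0, "y": 0.08, "z": -0.6, "wx": 0, "wy": 0, "wz": 0, "fingers": 1},
  {"x": -1.0, "y": 0.08, "z": -0.6, "wx": 0, "wy": 0, "wz": 0, "fingers": 1},
  {"x": -1.0, "y": 0.08, "z": -0.6, "wx": 0, "wy": 0, "wz": 0, "fingers": 1},
  {"x": -0.8, "y": 0.06, "z": -0.83, "wx": 0, "wy": 0, "wz": 0, "fingers": 1},
  {"x": -0.8, "y": 0.06, "z": -0.83, "wx": 0, "wy": 0, "wz": 0, "fingers": 1},
  {"x": -0.8, "y": 0.06, "z": -0.83, "wx": 0, "wy": 0, "wz": 0, "fingers": 1},
  {"x": -0.6, "y": 0.05, "z": -1.2, "wx": 0, "wy": 0, "wz": 0, "fingers": 1},
  {"x": -0.6, "y": 0.05, "z": -1.2, "wx": 0, "wy": 0, "wz": 0, "fingers": 1},
  {"x": 0, "y": 0, "z": 0, "wx": 0, "wy": 0, "wz": 0, "fingers": 1},
])

```text
t: 28.4
ee_pos: [0.4898, -0.3286, 0.0853]
orientation: [-0.001, 0.999, -0.041, -0.001]
contact_force: [-0.3, 0.1, -0.1]
grip_width: 0.007
```

```bash
python3 - <<'E'
from h import *
s=env.read_state();print(s["ee_pos"],s["orientation"],s["contact_force"])
t=env.read_camera("top");i=t["img"][130:280,400:600,::-1];i=cv2.resize(i,(400,300),interpolation=cv2.INTER_CUBIC)
sc=env.read_camera("scene");j=sc["img"][180:330,150:350,::-1];j=cv2.resize(j,(400,300),interpolation=cv2.INTER_CUBIC)
cv2.imwrite("pics/l3.png",np.hstack([i,j]))
E
```

```text
[ 0.48977373 -0.32858866  0.08534041] [-5.47608596e-04  9.99148187e-01 -4.12421934e-02 -1.29669140e-03] [-0.28706575  0.12134966 -0.13671091]
```

View pics/l3.png

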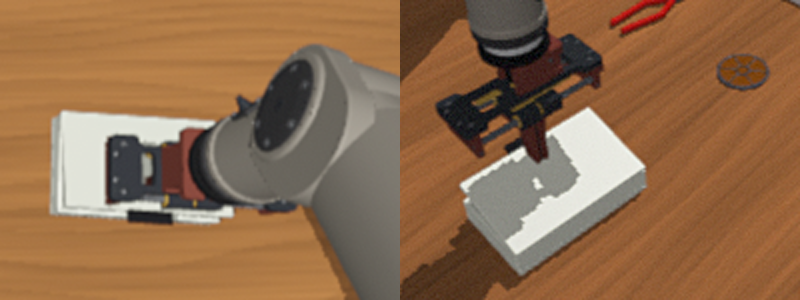

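Nearly closed. I press down gently.

>>> move_arm([
  {"x": -0.3, "y": 0.02, "z": -0.8, "wx": 0, "wy": 0, "wz": 0, "fingers": 1},
  {"x": -0.2, "y": 0, "z": -0.8, "wx": 0, "wy": 0, "wz": 0, "fingers": 1},
  {"x": 0, "y": 0, "z": -0.5, "wx": 0, "wy": 0, "wz": 0, "fingers": 1},
  {"x": 0, "y": 0, "z": -0.3, "wx": 0, "wy": 0, "wz": 0, "fingers": 1},
  {"x": 0, "y": 0, "z": 0, "wx": 0, "wy": 0, "wz": 0, "fingers": 1},
  {"x": 0, "y": 0, "z": 0, "wx": 0, "wy": 0, "wz": 0, "fingers": 1},
])

```text
t: 29.25
ee_pos: [0.4863, -0.3287, 0.0629]
orientation: [0.0, 0.999, -0.041, 0.0]
contact_force: [-0.1, 0.1, 0.9]
grip_width: 0.008
```

>>> move_arm([
  {"x": 0, "y": 0, "z": -0.2, "wx": 0, "wy": 0, "wz": 0, "fingers": 1},
  {"x": 0, "y": 0, "z": -0.1, "wx": 0, "wy": 0, "wz": 0, "fingers": 1},
  {"x": 0, "y": 0, "z": 0, "wx": 0, "wy": 0, "wz": 0, "fingers": 1},
  {"x": 0, "y": 0, "z": 0, "wx": 0, "wy": 0, "wz": 0, "fingers": 1},
])

```text
t: 29.75
ee_pos: [0.4865, -0.3289, 0.0617]
orientation: [0.0, 0.999, -0.041, 0.0]
contact_force: [-4.7, 3.1, 16.7]
grip_width: 0.004
```

16.7 N of reaction at the expected closed height: the lid is on the rim. I retreat and check everything.

>>> move_arm([
  {"x": 0, "y": 0, "z": 1, "wx": 0, "wy": 0, "wz": 0, "fingers": 1},
  {"x": 0, "y": 0, "z": 4, "wx": 0, "wy": 0, "wz": 0, "fingers": 1},
  {"x": 0, "y": 0, "z": 5, "wx": 0, "wy": 0, "wz": 0, "fingers": 1},
  {"x": -2, "y": -3, "z": 5, "wx": 0, "wy": 0, "wz": 0, "fingers": 1},
  {"x": -3, "y": -5, "z": 0, "wx": 0, "wy": 0, "wz": 0, "fingers": 1},
  {"x": -3, "y": -5, "z": 0, "wx": 0, "wy": 0, "wz": 0, "fingers": 1},
  {"x": -3, "y": -5, "z": 0, "wx": 0, "wy": 0, "wz": 0, "fingers": 1},
  {"x": -3, "y": -5, "z": 0, "wx": 0, "wy": 0, "wz": 0, "fingers": 1},
  {"x": -3, "y": -5, "z": 0, "wx": 0, "wy": 0, "wz": 0, "fingers": 1},
  {"x": 0, "y": 0, "z": 0, "wx": 0, "wy": 0, "wz": 0, "fingers": 1},
])

```text
t: 31.0
ee_pos: [0.3105, -0.6134, 0.2094]
orientation: [0.001, 0.999, -0.046, -0.001]
contact_force: [0.2, 0.1, -0.2]
grip_width: 0.006
```

```bash
python3 - <<'E'
from h import *
s=env.read_state();print(s["ee_pos"],s["contact_force"])
t=env.read_camera("top");sc=env.read_camera("scene")
R=lambda i:cv2.resize(i[:,:,::-1],(400,300),interpolation=cv2.INTER_CUBIC)
cv2.imwrite("pics/f.png",np.vstack([np.hstack([R(t["img"][160:280,120:280]),R(t["img"][145:265,400:560])]),np.hstack([R(sc["img"][225:325,170:303]),R(sc["img"][120:240,280:440])])]))
o=np.array([.517,-.3305]);a=.081;ex=np.array([np.cos(a),-np.sin(a)])
for th in(0,.06,.12):
    P=np.r_[o+ex*(57.5-129*np.cos(th))/1000,(32.5+129*np.sin(th)+7)/1000];print(th,proj(t,P),proj(sc,P))
for c,b in((t,(470,180,530,260)),(sc,(180,240,262,300))):
    for q in blobs(c,(0,0,0),(180,120,75),8,b): print(q.mean(0),cv2.boundingRect(q))
# suncatcher, roll, spool
for nm,lo,hi,z,b in(("sun",(10,200,80),(20,255,255),.006,(295,190,350,235)),("roll",(0,100,120),(11,190,255),.036,(130,195,195,260)),("spool",(20,0,200),(60,30,255),.058,(195,205,235,250))):
    for q in blobs(t,lo,hi,30,b)[:3]:
        print(nm,cast(t,[cv2.minEnclosingCircle(q)[0]],z).round(4),cv2.minEnclosingCircle(q))
E
```

```text
[ 0.31049254 -0.61336372  0.20940305] [ 0.15316182  0.07102122 -0.24417862]
0 [[470.7970253  244.38250286]] [[209.55838609 254.69553962]]
0.06 [[472.14708858 244.03992884]] [[209.11909816 252.59606239]]
0.12 [[473.51366445 243.48296448]] [[208.78148204 250.57927067]]
[474.81481481 241.2962963 ] (470, 239, 11, 6)
[212.25714286 256.08571429] (204, 251, 18, 12)
sun [[0.547  0.0289 0.006 ]] ((313.04840087890625, 205.96774291992188), 5.058164119720459)
sun [[ 0.5506 -0.0148  0.006 ]] ((331.5, 204.05555725097656), 5.273488998413086)
sun [[ 0.5249 -0.0159  0.006 ]] ((332.2727355957031, 214.81817626953125), 5.3359198570251465)
spool [[0.5042 0.2567 0.058 ]] ((210.0, 223.5), 10.404426574707031)
```

View pics/f.png

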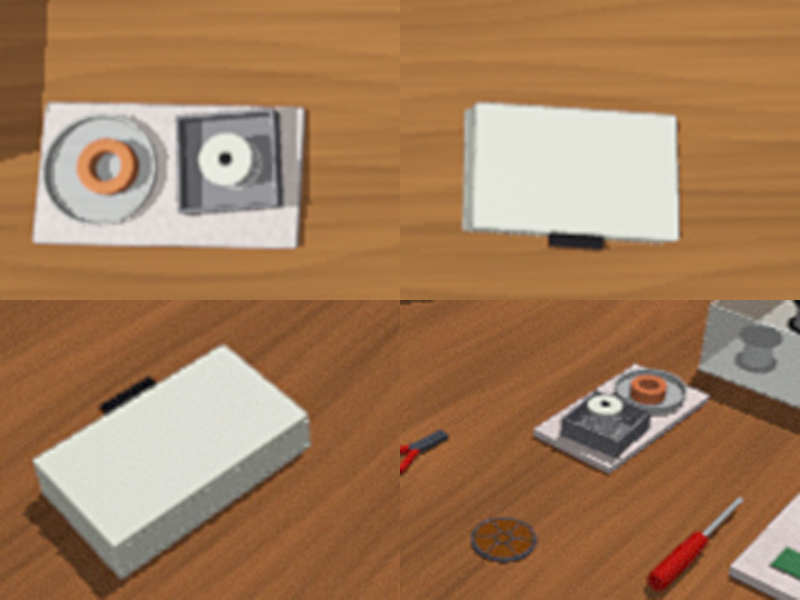

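The lid lies flush with no visible gap. Roll and spool are centred, and the suncatcher is where it was (about (323,211) in the top view). I hand in.

```bash
python3 -c "
from cell import env
print(env.hand_in(), env.read_state()['t'])"
```

```text
the job is handed in; nothing more can be done
the job is handed in; nothing more can be done
```

The bench is cleared and I handed the job in at about 31 s of the 128 s allowed. I set the jewel in the case's left bay and the bevel in its right bay, both lowered in the grip. The spool stands in the bin, the roll lies in the dish, and the lid is closed.

**Last checks**
- **Glass:** before I closed the lid, the pictures showed the jewel and the bevel lying in their bays. The closed lid hides them now, so I could not check again afterwards.
- **Spool and roll:** the spool measured about 2 mm from the bin centre. In the final pictures it is upright, and the roll lies flat near the dish centre. My colour mask missed the roll in that last picture, so its position is judged by eye and from the release point, about 5 mm off centre.
- **Lid:** when pressed down, the lid pushed back with 16.7 N at the expected closed height. The final views show no gap, though the black tab sat a few pixels off my prediction in both views. I put that down to comparing the tab's middle with its end.
- **Suncatcher:** I compared it with the first picture by eye and it shows no visible movement. My last colour mask found only its separate amber pieces, so I have no exact figure.

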